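# Brace the laundry jar in the slide clamp and twist its tight lid free

### The job

Slide the loose jaw of the wooden clamp shut until the oblong jar is pinched firmly between both jaws, so that it cannot turn. Then twist the jar's tight round lid anticlockwise (seen from above), stop turning once its catches let go, and lift it straight up. Finish while still holding the lid level, a few centimetres above the open mouth, with the jar still square and standing in the shut clamp; leave the other things on the table where they are.

Things in the scene. Friction and masses are not known exactly. Their poses are not given: they have to be found in the camera images.
- clamp: one-handed wooden jar clamp, fixed to the table: a base board 110 mm (its x) by 260 mm (its y, from -85 to +175 mm) by 12 mm thick. The fixed jaw, 62 mm tall, stands at its -y end, its inner face at y = -55 mm. Origin on the table under the board, z up; the jaws open and close along its y.
- fixed_jaw: the clamp's fixed jaw, a wooden block 100 x 28 x 50 mm standing on the board; origin in the middle of the inner face's lower edge, 12 mm above the table
- jaw (a joint): how far the sliding jaw has moved towards the fixed jaw (the clamp's -y), m: 0 open, about 0.059 with the 60 mm jar pinched squarely by both jaws, 0.070 its end; starts at 0 to 0.028. Moved by its tab; it drags with about 8 N and stays where it is left. The jar drags on the board with 2 to 5 N; firmly pinched is 17 to 22 N in all at the tab.
- jaw_tab (a point): middle of the top edge, 86 mm above the table, of the sliding jaw's upright dark steel tab: 44 mm wide (clamp x), 12 mm thick (clamp y), free for 58 mm downwards; take it across its thickness or push its outer (+y) face. The jaw block itself is 98 mm nearer the jar.
- jar: oblong clear jar standing loose on the clamp's board between the jaws: 92 mm (its x, along the jaws) by 60 mm (its y, across them), 70 mm to the shoulder, round neck up to 98 mm, 0.24 to 0.42 kg. Origin at the middle of its underside, z up. It may stand up to 0.08 rad askew; the jaws straighten it.
- lid: white round ribbed screw lid on the jar's neck, 58 mm across, 30 mm tall, 50 g. Origin at the middle of its lower edge, z up; x axis along the raised ridge on its top. On the closed jar its lower edge is 78 mm above the jar's underside (90 mm above the table) and 8 mm above the shoulder. Tight: turning takes about 0.5 to 0.9 N m, and an unbraced jar tends to turn too. Clear of the mouth once lifted 28 mm.
- lid_ridge (a point): outer end of the ridge on the lid's top, 27 mm from its axis, 30 mm above its lower edge. Lid angle = ridge (lid x) from jar x, anticlockwise positive: starts at -0.17 to 0.35 rad; from 0.85 rad on the two catches are out and the lid is free to lift (a springy seal raises it 2 mm); beyond 1.8 rad is too far and soon jams on a stop. Clockwise only meets a stop.
- peg_a: bystander, leave alone: wooden clothes peg, 72 x 10 x 14 mm, lying near the clamp; origin at the middle of its underside
- peg_b: bystander, leave alone: second wooden clothes peg, the same; origin at the middle of its underside
- scoop: bystander, leave alone: steel scoop with a rod handle, 190 mm long, lying beside the clamp; origin under the back of its blade, handle to its -x
- scrub_brush: bystander, leave alone: black scrub brush with arched handle, 150 x 55 x 76 mm; origin at the middle of its underside
- soap: bystander, leave alone: bar of soap, 85 x 55 x 30 mm; origin at the middle of its underside
- peg_tub: bystander, leave alone: translucent tub of pegs with a latched lid, 206 x 146 x 108 mm; origin at the middle of its underside
- spray_bottle: bystander, leave alone: spray bottle, 72 mm across, 210 mm tall; origin at the middle of its underside
Not all that is in view belongs to the job. Leave any black or yellow look-alike of the lid alone.

How it is judged:
By the outcome, as a careful person would: the job done as asked, in the order asked, and still so for the second after the job is handed in, while the arm keeps its last pose, push and grip.
It also fails if it takes over 58 s, if anything falls off the work surface, if the arm or the gripper's body presses on something with over 40 N, if the wrist force passes 120 N, or if a joint passes its speed limit or range.

### The arm

A 7-joint arm with a two-finger parallel gripper is mounted at the origin on the work surface. World frame = base frame: x ahead of the robot, y to its left, z up, the work surface at z = 0. Lengths are in mm, angles in rad, forces in N, time in s.
With the tool pointing down it reaches from about 400 to 875 mm from the base axis. Payload 6.5 kg.
Tool frame: the origin (TCP) lies between the finger pads; the fingertips stand 8 mm ahead of it and the grasp point (between the pads) lies 11 mm behind it; z points along the fingers, y is the line along which they close (so a half turn about z gives the same grasp; the last joint's range is limited). The gripper opens to 88 mm and grips with 3 to 60 N. Pads are 18 mm wide; open, the fingers measure 123 mm over their backs; the gripper's body (75 mm by 187 mm) begins 45 mm behind the grasp point.
Start: joints at [1.282, 0.536, -0.004, 1.538, 0.003, 1.067, -0.071], TCP at [143.62, -633.927, 207.716] pointing down, gripper open.
Joint ranges: [-2.7, 2.7], [-0.37, 2.16], [-1.27, 1.26], [0.24, 2.4], [-1.31, 4.45], [0.19, 1.91], [-2.76, 2.76]. Speed limits (rad/s): [2.39, 2.39, 3.14, 3.14, 3.14, 3.14, 3.14].

### API

Orientations are given as a 3x3 rotation matrix whose columns are the frame's x, y, z axes.
In Python, from cell import read_state, imaging, order, nets gives the robot as it stands.
- The arm moves only by the tool step_arm, never from a script. Its argument "deltas" is a list of rows, each a list of 2 entries, a list of its own where there are three numbers: the shift along the world's x, y, z each as a share of 300 mm, from -1 to 1, then the turn about the world's z as a share of 0.08 rad, from -1 to 1. A call has 1 to 10 rows; each row shifts and turns the commanded pose from where the row before left it; what a row does not reach is not made up. A row lasts 1/8 s, in which the tool goes at most 62.5 mm and 10.7 degrees, less where a joint would pass 70% of its speed; a pose out of reach is approached as far as the arm can. A call with a number of a shift or a turn outside -1 to 1 is refused whole. A call with a gripper value outside its range is refused whole. "jaw" is the opening, from -1 (shut) to 1 (fully open), so that 0 is half open, set as the call begins (left out, the last holds). The fingers move at their own pace and stop on an object; the grip force is fixed at half the most. Time passes only in rows, so rows that do not move let the fingers close. It gives the time, the measured TCP pose, the force, the opening and the grip force at its end, in the units of the state.
- read_state(): the state, without advancing time (a new reading comes with each control period).
- imaging.camera(name): name is "scene" or "side" or "wrist"; returns the picture (420x560x3 uint8, red, green, blue); there is no depth.
- imaging.camera_info(name): a dict with "mtx" (3x3 intrinsics, pixels), "world_from_camera" (4x4, takes a point from camera to world coordinates). Camera axes: x right, y up, looking along -z (the intrinsics and any distortion apply to the point x, -y, -z); pixel columns grow to the right and rows downward; lengths in mm; the calibration is good to about 2 mm. A picture is of the moment at which its call begins: read the wrist's pose just before it. camera_info takes no time and is no camera call; for the wrist camera it gives the pose at the moment of the call.
- order.job_done(): hands the job in; it is judged then, once.
Trained networks look in the newest picture that a camera, given by its name, has taken for a name from the list of things; names that differ only in an ending like _2 or _b are one class to them, and where a whole thing is asked for, a point or a joint stands for the part that bears it (a point fixed in the world has none). Each returns a list of dicts, best first, with "score" (0 to 1); they miss things now and then, are a little off and sometimes report something else, mostly with a low value. They report only what shows in the picture. A call takes as long as a camera call. They do not tell look-alikes from the thing itself.
- nets.spot_in(camera, target): "rect" ([centre column, centre row, width, height] in pixels, round what is visible of it).
- nets.outline_of(camera, target): "pixels" (420x560 bool, what is visible of it) and "rect" ([centre column, centre row, width, height] in pixels, round what is visible of it).
The state is a dict: "time_s": time; "q": joint angles; "qvel": joint speeds; "tau": joint torques, N m; "tcp_pos": TCP position; "ee_rot": TCP orientation; "contact_force": force on the tool from outside, world axes, zero at the start; "torque": the same for the moment, N m; "gripper_width": finger opening in mm; "grip_force": force on a finger pad.
Only numpy, scipy, OpenCV 4.12 (cv2) and the standard library are available. Lean on these libraries where they do the work, as an engineer would, in place of code of your own. Each camera call takes 0.05 s, during which the arm holds its last target. There are 200 camera calls.

## Working session

There is one attempt and no reset: what is moved stays moved. The work goes in short steps, Python scripts to look and compute and a tool call to move; the robot and the scene stay as the last step left them, time stands still between calls to the robot, and variables do not carry over. Pictures are saved under pics/ and viewed, at most 10 in all, crops included, and the job is handed in when it is done.

Besides the shell and the picture viewer there is one more tool, called after "Call:" as name(argument=value, ...), one argument or row to a line, values as JSON. step_arm: Moves the arm, as the interface text tells. Shift numbers are shares of 300 mm and turn numbers shares of 0.08 rad, none past 1 either way. Its arguments: {"type":"object","properties":{"deltas":{"type":"array","items":{"type":"array"}},"jaw":{"type":"number"}},"required":["deltas"]}

```bash
mkdir -p pics; ls
cat > h.py <<'E'
import numpy as np,cv2
from cell import read_state, imaging, order, nets
def shot(c,fn=None):
    im=imaging.camera(c)
    if fn: cv2.imwrite('pics/'+fn,im[:,:,::-1])
    return im
def proj(c,P,info=None):
    i=info or imaging.camera_info(c); T=np.linalg.inv(np.array(i['world_from_camera'])); P=np.atleast_2d(P)
    p=(T[:3,:3]@P.T).T+T[:3,3]; q=np.c_[p[:,0],-p[:,1],-p[:,2]]
    d=i.get('dist'); 
    return cv2.projectPoints(q,np.zeros(3),np.zeros(3),np.array(i['mtx'],float),None if d is None else np.array(d,float))[0][:,0]
def ray(c,uv,z,info=None):
    i=info or imaging.camera_info(c); T=np.array(i['world_from_camera']); d=i.get('dist')
    n=cv2.undistortPoints(np.array(uv,float).reshape(-1,1,2),np.array(i['mtx'],float),None if d is None else np.array(d,float))[:,0]
    r=(T[:3,:3]@np.c_[n[:,0],-n[:,1],-np.ones(len(n))].T).T
    o=T[:3,3]; return o+r*((z-o[2])/r[:,2])[:,None]
E
python3 - <<'E'
from h import *
for c in ('scene','side'):
    im=shot(c,c+'0.png'); i=imaging.camera_info(c); print(c,{k:np.round(v,2).tolist() if k!='x' else v for k,v in i.items() if not isinstance(v,str)})
    for t in ('lid','jaw_tab','jar','clamp','fixed_jaw'):
        print(t,[(round(d['score'],2),np.round(d['rect']).tolist()) for d in nets.spot_in(c,t)][:4])
a=cv2.imread('pics/scene0.png')
E
```

```text
pics
scene {'mtx': [[507.11, 0.0, 283.6], [0.0, 507.11, 209.76], [0.0, 0.0, 1.0]], 'world_from_camera': [[0.84, -0.45, 0.32, 1014.43], [0.55, 0.67, -0.5, -763.37], [0.01, 0.6, 0.8, 1312.81], [0.0, 0.0, 0.0, 1.0]]}
lid [(0.82, [259.0, 231.0, 16.0, 28.0]), (0.67, [207.0, 269.0, 16.0, 27.0]), (0.59, [249.0, 297.0, 24.0, 28.0])]
jaw_tab [(0.65, [284.0, 217.0, 40.0, 37.0])]
jar [(0.6, [261.0, 247.0, 32.0, 32.0])]
clamp [(0.95, [273.0, 235.0, 80.0, 81.0])]
fixed_jaw [(0.71, [252.0, 257.0, 32.0, 29.0])]
side {'mtx': [[432.64, 0.0, 278.69], [0.0, 432.64, 211.99], [0.0, 0.0, 1.0]], 'world_from_camera': [[-0.76, 0.44, -0.49, -0.04], [-0.65, -0.49, 0.58, 601.16], [0.02, 0.76, 0.65, 795.58], [0.0, 0.0, 0.0, 1.0]]}
lid [(0.96, [357.0, 207.0, 22.0, 21.0]), (0.69, [317.0, 182.0, 17.0, 19.0]), (0.66, [303.0, 190.0, 26.0, 24.0])]
jaw_tab [(0.77, [270.0, 232.0, 52.0, 39.0]), (0.53, [306.0, 260.0, 28.0, 9.0]), (0.41, [264.0, 204.0, 51.0, 42.0])]
jar [(0.71, [300.0, 209.0, 41.0, 42.0]), (0.44, [323.0, 208.0, 17.0, 23.0])]
clamp [(0.8, [284.0, 229.0, 95.0, 75.0])]
fixed_jaw [(0.63, [321.0, 209.0, 17.0, 27.0])]
```

Run:
```python
import cv2
a=cv2.imread('pics/scene0.png')[165:345,160:370]; b=cv2.imread('pics/side0.png')[150:300,210:385]
cv2.imwrite('pics/c1.png',cv2.resize(a,(700,600),interpolation=3)); cv2.imwrite('pics/c2.png',cv2.resize(b,(700,600),interpolation=3))
```

```text
(no output)
```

View pics/c1.png

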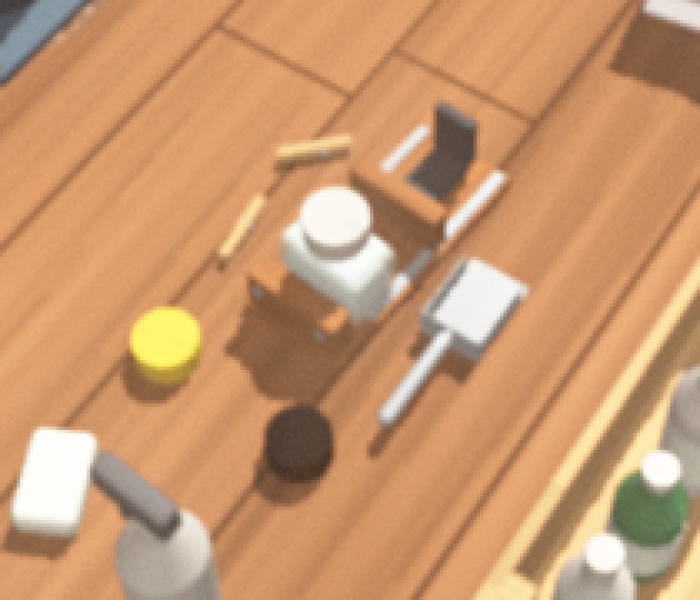

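View pics/c2.png

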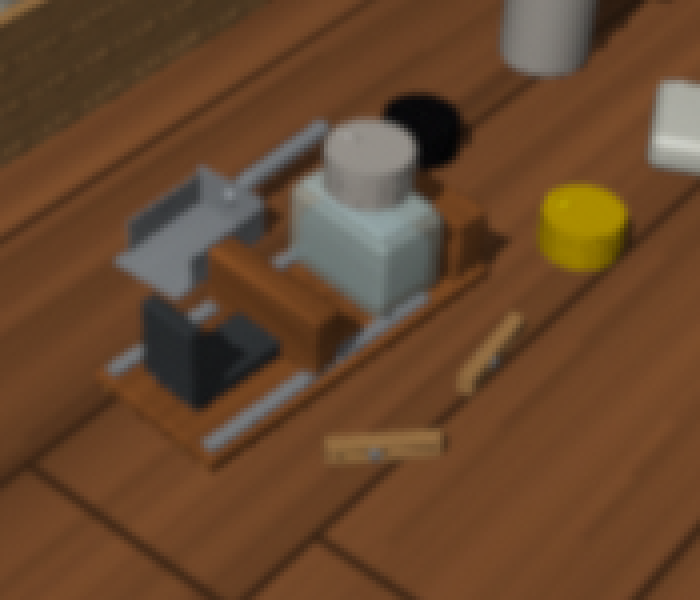

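View pics/side0.png

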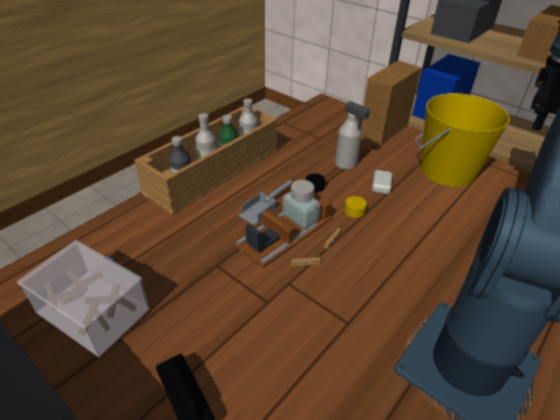

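The white lid is on the jar at scene (261,231). The look-alikes are the yellow one at (209,268) and the black one at (249,297). The close crop shows the white lid on the jar inside the clamp, so I choose that one. The tab top edge is at about (297,199) in scene and (252,228) in side.

Run:
```python
from h import *
np.set_printoptions(precision=1,suppress=True)
S=lambda p:[160+p[0]/3.3333,165+p[1]/3.3333]
D=lambda p:[210+p[0]/4,150+p[1]/4]
print('lid top', ray('scene',S((336,217)),120), ray('side',D((371,146)),120))
print('tab top', ray('scene',[S((437,103)),S((475,122))],86), ray('side',[D((145,297)),D((193,330))],86))
print('board', ray('side',[D((103,380)),D((212,465)),D((488,268))],6))
print('yellow/black', ray('scene',[S((165,335)),S((300,430))],30))
print('pegs',ray('scene',[S((276,150)),S((350,150)),S((222,262)),S((262,200))],10))
print('scoop',ray('scene',[S((385,415)),S((525,290))],10))
s=read_state();print(s['tcp_pos'],s['ee_rot'],s['gripper_width'])
print(imaging.camera_info('wrist'))
```

```text
lid top [[ 524.  -113.5  120. ]] [[ 521.  -117.3  120. ]]
tab top [[514.6  61.2  86. ]
 [555.5  62.   86. ]] [[555.9  56.8  86. ]
 [514.5  58.7  86. ]]
board [[ 583.9   70.     6. ]
 [ 482.9   77.5    6. ]
 [ 462.7 -183.8    6. ]]
yellow/black [[ 434.3 -249.4   30. ]
 [ 585.7 -258.9   30. ]]
pegs [[ 386.5  -21.8   10. ]
 [ 445.4   17.7   10. ]
 [ 420.7 -152.1   10. ]
 [ 410.1  -76.3   10. ]]
scoop [[ 631.5 -198.9   10. ]
 [ 666.5  -24.    10. ]]
[ 143.6 -633.9  207.7] [[ 1.   0.2 -0. ]
 [ 0.2 -1.   0. ]
 [-0.  -0.  -1. ]] 87.92551987103293
{'mtx': array([[307.8,   0. , 280.1],
       [  0. , 307.8, 208.8],
       [  0. ,   0. ,   1. ]]), 'world_from_camera': array([[   0.2,    0.9,    0.3,  207.4],
       [  -1. ,    0.2,    0.1, -619. ],
       [  -0. ,   -0.3,    1. ,  383.3],
       [   0. ,    0. ,    0. ,    1. ]])}
```

Call:
step_arm(
  deltas=[
    [[0.065,0.12,0.005],1],
    [[0.065,0.12,0.005],1],
    [[0.065,0.12,0.005],1],
    [[0.065,0.12,0.005],1],
    [[0.065,0.12,0.005],1],
    [[0.065,0.12,0.005],1],
    [[0.065,0.12,0.005],1],
    [[0.065,0.12,0.005],1],
    [[0.065,0.12,0.005],1],
    [[0.065,0.12,0.005],1],
  ],
  jaw=-1,
)

```text
time_s: 1.85
tcp_pos: [339.2, -272.9, 223.0]
ee_rot: [[0.519, 0.855, 0.0], [0.855, -0.519, -0.001], [-0.0, 0.001, -1.0]]
contact_force: [0.3, 0.5, -0.2]
gripper_width: 0.5
grip_force: 0.0
```

Call:
step_arm(
  deltas=[
    [[0.065,0.12,0.005],1],
    [[0.065,0.12,0.005],1],
    [[0.065,0.12,0.005],1],
    [[0.065,0.12,0.005],1],
    [[0.065,0.12,0.005],1],
    [[0.065,0.12,0.005],1],
    [[0.065,0.12,0.005],0],
    [[0.065,0.12,0.005],0],
    [[0.065,0.12,0.005],0],
    [[0.065,0.12,0.005],0],
  ],
)

```text
time_s: 3.1
tcp_pos: [534.3, 87.0, 237.9]
ee_rot: [[0.068, 0.998, 0.0], [0.998, -0.068, -0.0], [-0.0, 0.0, -1.0]]
contact_force: [-0.8, -0.3, -0.6]
gripper_width: 0.5
grip_force: 0.0
```

Run:
```python
from h import *
s=read_state();print(s['tcp_pos'],np.round(s['ee_rot'],3),s['gripper_width'],s['q'],s['contact_force'])
i=imaging.camera_info('wrist'); shot('wrist','w1.png'); np.savez('w1.npz',**i)
for t in ('lid','jaw_tab','fixed_jaw'): print(t,[(round(d['score'],2),np.round(d['rect']).tolist()) for d in nets.spot_in('wrist',t)][:4])
a=cv2.imread('pics/w1.png'); cv2.imwrite('pics/w1b.png',cv2.resize(a,(800,600),interpolation=cv2.INTER_CUBIC))
```

```text
[534.30925993  87.02994036 237.87050527] [[ 0.068  0.998  0.   ]
 [ 0.998 -0.068 -0.   ]
 [-0.     0.    -1.   ]] 0.4896038013960291 [ 0.25290076  0.3875522  -0.63345788  1.76766929  0.25825621  1.07015667
 -0.53881825] [-0.80279994 -0.30570161 -0.61184867]
lid [(0.59, [281.0, 344.0, 45.0, 27.0])]
jaw_tab [(0.91, [283.0, 221.0, 34.0, 46.0])]
fixed_jaw []
```

View pics/w1b.png

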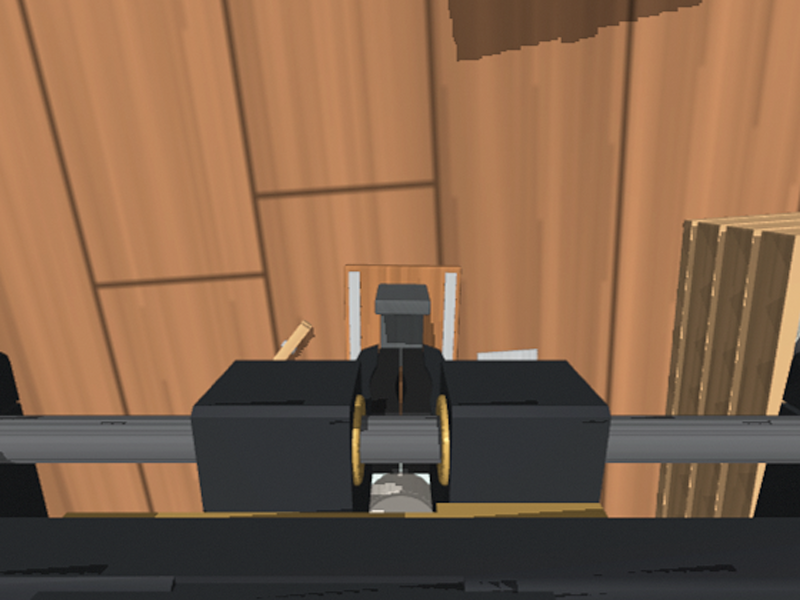

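Run:
```python
from h import *
np.set_printoptions(precision=1,suppress=True)
i=dict(np.load('w1.npz')); k=1/1.42857
print(i['world_from_camera'])
print('board',ray('wrist',[[345*k,265*k],[461*k,267*k]],12,i))
print('rails L,R', ray('wrist',[[348*k,270*k],[350*k,360*k],[456*k,270*k],[459*k,360*k]],12,i))
print('tab wide part as top',ray('wrist',[[376*k,284*k],[430*k,286*k],[375*k,312*k],[428*k,314*k]],86,i))
print(proj('wrist',[[535,65,86],[535,53,86],[535,65,28]],i)/k)
print('lid', proj('wrist',[[522,-115,120]],i)/k)
```

```text
[[  1.    0.1   0.  537.9]
 [ -0.1   1.    0.3 153.6]
 [  0.   -0.3   1.  413.4]
 [  0.    0.    0.    1. ]]
board [[482.1  82.1  12. ]
 [589.2  73.   12. ]]
rails L,R [[484.4  77.2  12. ]
 [477.6 -12.4  12. ]
 [584.5  70.5  12. ]
 [584.4 -19.6  12. ]]
tab wide part as top [[514.6  79.   86. ]
 [555.6  74.7  86. ]
 [512.   56.8  86. ]
 [553.   52.4  86. ]]
[[403.9 300. ]
 [404.9 314.8]
 [403.3 283.1]]
lid [[402.6 528.1]]
```

Run:
```python
import cv2
a=cv2.imread('pics/w1.png')[175:275,215:350]; cv2.imwrite('pics/w1c.png',cv2.resize(a,(800,592),interpolation=cv2.INTER_CUBIC))
```

```text
(no output)
```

View pics/w1c.png

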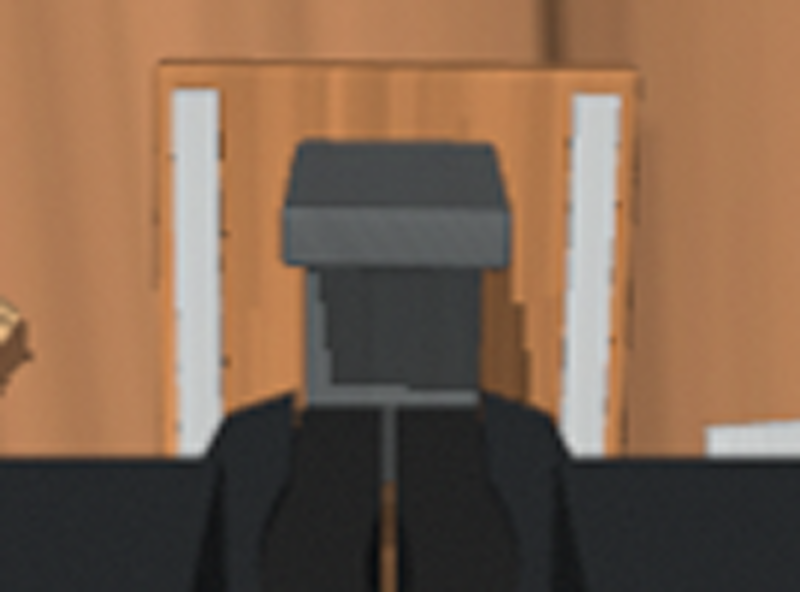

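Run:
```python
from h import *
np.set_printoptions(precision=1,suppress=True)
i=dict(np.load('w1.npz'))
c=lambda u,v:[215+u/5.926,175+v/5.926]
t=ray('wrist',[c(285,207),c(508,210),c(283,265),c(505,267)],86,i); print(t, t.mean(0), np.arctan2(*(t[1]-t[0])[1::-1]),np.arctan2(*(t[3]-t[2])[1::-1]))
b=ray('wrist',[c(157,62),c(638,70)],12,i); print(b,b.mean(0),np.arctan2(*(b[1]-b[0])[1::-1]))
for a in (-.075,-.085):
  yy=np.array([-np.sin(a),np.cos(a)]); print(a,'clamp origin',b.mean(0)[:2]-175*yy,'jarpinched',b.mean(0)[:2]-200*yy, 'tab y', (t.mean(0)[:2]-(b.mean(0)[:2]-175*yy))@yy)
```

```text
[[513.4  66.5  86. ]
 [554.8  63.1  86. ]
 [512.1  55.3  86. ]
 [553.7  52.1  86. ]] [533.5  59.3  86. ] -0.08084157455370732 -0.07633242897325199
[[482.1  82.1  12. ]
 [589.2  73.1  12. ]] [535.6  77.6  12. ] -0.08374591177971569
-0.075 clamp origin [522.5 -96.9] jarpinched [ 520.7 -121.8] tab y 156.50254064944596
-0.085 clamp origin [520.8 -96.7] jarpinched [ 518.7 -121.6] tab y 156.4958259793533
```

Call:
step_arm(
  deltas=[
    [[0.01,0.02,-0.15],-0.15],
    [[0,0,-0.15],0],
    [[0,0,-0.15],0],
    [[0,0,-0.15],0],
    [[0,0,-0.04],0],
    [[0,0,0],0],
  ],
)

```text
time_s: 4.05
tcp_pos: [536.6, 91.2, 46.1]
ee_rot: [[0.081, 0.997, -0.0], [0.997, -0.081, -0.001], [-0.001, -0.0, -1.0]]
contact_force: [0.9, 1.5, -0.4]
gripper_width: 0.7
grip_force: 0.0
```

Call:
step_arm(
  deltas=[
    [[-0.001,-0.02,0],0],
    [[-0.002,-0.02,0],0],
    [[-0.002,-0.02,0],0],
    [[-0.001,-0.02,0],0],
    [[-0.002,-0.02,0],0],
    [[-0.001,-0.01,0],0],
    [[0,0,0],0],
  ],
)

```text
time_s: 4.92
tcp_pos: [534.8, 61.9, 46.6]
ee_rot: [[0.078, 0.997, 0.003], [0.997, -0.078, 0.004], [0.004, 0.002, -1.0]]
contact_force: [0.5, 6.2, 1.2]
gripper_width: 0.5
grip_force: 3.2
```

Call:
step_arm(
  deltas=[
    [[-0.001,-0.015,0],0],
    [[-0.001,-0.015,0],0],
    [[-0.001,-0.015,0],0],
    [[-0.001,-0.015,0],0],
    [[-0.002,-0.015,0],0],
    [[0,0,0],0],
  ],
)

```text
time_s: 5.68
tcp_pos: [533.0, 39.2, 46.6]
ee_rot: [[0.078, 0.997, 0.002], [0.997, -0.078, 0.004], [0.004, 0.002, -1.0]]
contact_force: [-0.5, 6.0, 3.1]
gripper_width: 0.6
grip_force: 3.1
```

Run:
```python
from h import *
np.set_printoptions(precision=1,suppress=True)
for c in('side',):
    a=shot(c)[:,:,::-1]; a=a[150:300,210:385]; cv2.imwrite('pics/s2.png',cv2.resize(a,(700,600),interpolation=3))
```

```text
(no output)
```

View pics/s2.png

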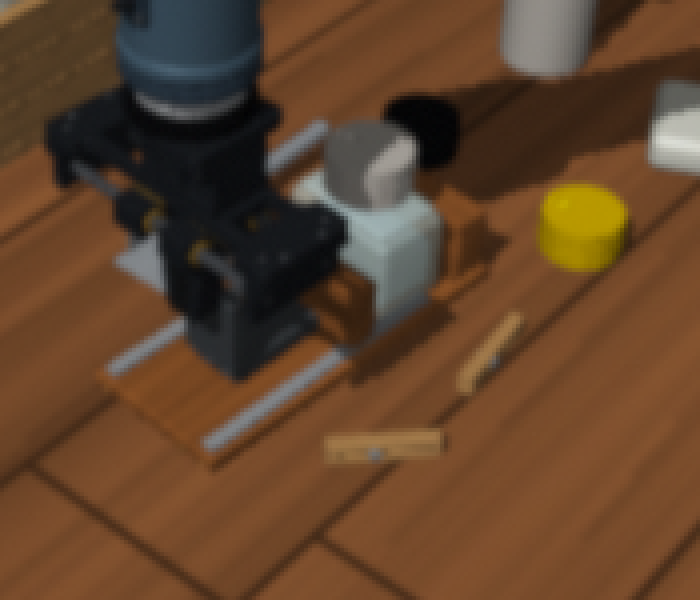

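The jaw block is sliding with the tool and is close to the jar, and the lid at crop (370,165) hasn't moved. I'll keep pushing in small steps and watch the force.

Call:
step_arm(
  deltas=[
    [[-0.001,-0.01,0],0],
    [[-0.001,-0.01,0],0],
    [[-0.001,-0.01,0],0],
    [[-0.001,-0.01,0],0],
    [[0,0,0],0],
  ],
)

```text
time_s: 6.35
tcp_pos: [532.1, 28.0, 46.6]
ee_rot: [[0.078, 0.997, 0.003], [0.997, -0.078, 0.005], [0.005, 0.003, -1.0]]
contact_force: [1.0, 8.0, 0.7]
gripper_width: 0.3
grip_force: 4.0
```

Call:
step_arm(
  deltas=[
    [[0,-0.005,0],0],
    [[-0.001,-0.005,0],0],
    [[0,0,0],0],
  ],
)

```text
time_s: 6.72
tcp_pos: [531.9, 25.4, 46.6]
ee_rot: [[0.078, 0.997, 0.003], [0.997, -0.078, 0.005], [0.005, 0.003, -1.0]]
contact_force: [1.5, 8.8, 1.3]
gripper_width: 0.3
grip_force: 4.4
```

Call:
step_arm(
  deltas=[
    [[0,-0.005,0],0],
    [[-0.001,-0.005,0],0],
    [[0,0,0],0],
  ],
)

```text
time_s: 7.1
tcp_pos: [531.7, 22.8, 46.7]
ee_rot: [[0.077, 0.997, 0.004], [0.997, -0.077, 0.006], [0.006, 0.003, -1.0]]
contact_force: [1.7, 9.0, 0.8]
gripper_width: 0.5
grip_force: 4.8
```

Call:
step_arm(
  deltas=[
    [[0,-0.005,0],0],
    [[-0.001,-0.005,0],0],
    [[0,0,0],0],
  ],
)

```text
time_s: 7.48
tcp_pos: [531.4, 19.8, 46.7]
ee_rot: [[0.077, 0.997, 0.004], [0.997, -0.077, 0.005], [0.006, 0.003, -1.0]]
contact_force: [2.3, 8.7, -0.2]
gripper_width: 0.3
grip_force: 4.8
```

Call:
step_arm(
  deltas=[
    [[0,-0.005,0],0],
    [[0,0,0],0],
  ],
)

```text
time_s: 7.72
tcp_pos: [531.4, 19.8, 46.7]
ee_rot: [[0.076, 0.997, 0.004], [0.997, -0.076, 0.007], [0.008, 0.003, -1.0]]
contact_force: [-0.3, 12.6, -0.5]
gripper_width: 0.6
grip_force: 6.4
```

Call:
step_arm(
  deltas=[
    [[0,-0.005,0],0],
    [[0,0,0],0],
  ],
)

```text
time_s: 7.98
tcp_pos: [531.5, 19.8, 46.7]
ee_rot: [[0.075, 0.997, 0.004], [0.997, -0.075, 0.009], [0.009, 0.004, -1.0]]
contact_force: [1.1, 15.4, -1.9]
gripper_width: 0.5
grip_force: 7.9
```

Call:
step_arm(
  deltas=[
    [[0,-0.005,0],0],
    [[0,0,0],0],
  ],
)

```text
time_s: 8.22
tcp_pos: [531.4, 19.7, 46.7]
ee_rot: [[0.074, 0.997, 0.004], [0.997, -0.074, 0.011], [0.011, 0.004, -1.0]]
contact_force: [1.0, 19.4, -0.8]
gripper_width: 0.1
grip_force: 9.5
```

Call:
step_arm(
  deltas=[
    [[0,-0.004,0],0],
    [[0,0,0],0],
  ],
)

```text
time_s: 8.48
tcp_pos: [531.5, 19.7, 46.8]
ee_rot: [[0.074, 0.997, 0.005], [0.997, -0.074, 0.012], [0.012, 0.004, -1.0]]
contact_force: [0.4, 21.2, -2.0]
gripper_width: 0.3
grip_force: 10.8
```

Call:
step_arm(
  deltas=[
    [[0,-0.003,0],0],
    [[0,0,0],0],
    [[0,0.07,0],0],
    [[0,0.08,0],0],
    [[0,0.02,0.15],0],
    [[0,0,0.16],0],
    [[0,-0.1,0.17],0],
    [[0,-0.15,0.17],0],
    [[0,-0.15,0],0],
    [[-0.01,-0.15,0],0],
  ],
)

```text
time_s: 9.72
tcp_pos: [527.1, -103.4, 237.6]
ee_rot: [[0.08, 0.997, 0.002], [0.997, -0.08, -0.001], [-0.001, 0.002, -1.0]]
contact_force: [-0.1, 0.4, -0.5]
gripper_width: 0.5
grip_force: 0.0
```

Call:
step_arm(
  deltas=[
    [[-0.01,-0.15,0],0],
    [[-0.01,-0.13,0],0],
    [[0,0,0],0],
    [[0,0,0],0],
  ],
  jaw=1,
)

```text
time_s: 10.22
tcp_pos: [520.9, -184.7, 236.7]
ee_rot: [[0.08, 0.997, 0.0], [0.997, -0.08, 0.001], [0.001, 0.0, -1.0]]
contact_force: [-0.3, 0.3, 0.2]
gripper_width: 38.4
grip_force: 0.0
```

Run:
```python
from h import *
s=read_state();print(s['tcp_pos'],np.round(s['ee_rot'],3),s['gripper_width'],s['q'],s['contact_force'])
i=imaging.camera_info('wrist'); a=shot('wrist','w2.png')[:,:,::-1]; np.savez('w2.npz',**i)
for t in ('lid','jaw_tab','fixed_jaw','jar'): print(t,[(round(d['score'],2),np.round(d['rect']).tolist()) for d in nets.spot_in('wrist',t)][:4])
p=proj('wrist',[[520,-122,120]],i)[0]; print(p)
u,v=np.clip(p.astype(int)-[70,55],0,[420,310]); print(u,v)
cv2.imwrite('pics/w2c.png',cv2.resize(a[v:v+110,u:u+140],(760,597),interpolation=cv2.INTER_CUBIC))
```

```text
[ 520.92894923 -184.7472325   236.67978964] [[ 0.08   0.997  0.   ]
 [ 0.997 -0.08   0.001]
 [ 0.001  0.    -1.   ]] 38.35686366362405 [ 0.70060129  0.39676096 -0.56730502  1.74312696  0.23828152  1.07095998
 -0.02626107] [-0.28852083  0.326023    0.21491765]
lid [(0.86, [276.0, 131.0, 65.0, 66.0]), (0.86, [220.0, 232.0, 45.0, 43.0]), (0.7, [331.0, 230.0, 49.0, 43.0])]
jaw_tab [(0.55, [276.0, 53.0, 90.0, 101.0])]
fixed_jaw [(0.97, [277.0, 171.0, 86.0, 25.0])]
jar [(0.75, [278.0, 132.0, 87.0, 58.0])]
[274.66754115 131.55794414]
204 76
```

View pics/w2c.png

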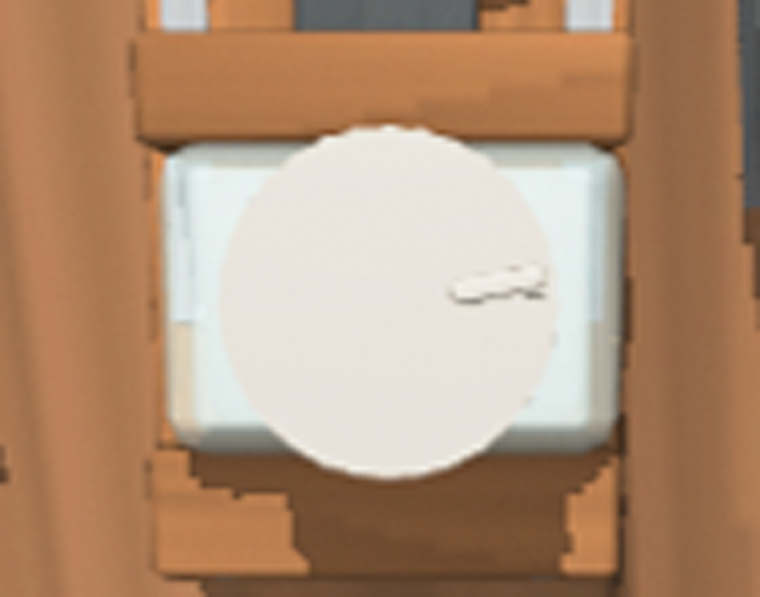

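The jar is square between both jaws. The lid top centre is at crop (388,302), with the ridge running from (455,292) to (545,272).

Run:
```python
from h import *
np.set_printoptions(precision=2,suppress=True)
i=dict(np.load('w2.npz')); c=lambda u,v:[204+u*140/760,76+v*110/597]
P=ray('wrist',[c(388,302),c(220,302),c(556,302),c(388,126),c(388,478),c(455,292),c(545,272)],120,i); print(P)
J=ray('wrist',[c(165,150),c(622,150),c(140,137),c(630,137)],70,i);print(J)
d=P[6]-P[5]; e=P[6]-P[0]; print('ridge',np.arctan2(d[1],d[0]),np.arctan2(e[1],e[0]),np.hypot(*e[:2]),'jaw dir',np.arctan2(*(J[1]-J[0])[1::-1]),np.arctan2(*(J[3]-J[2])[1::-1]))
```

```text
[[ 520.73 -122.14  120.  ]
 [ 492.31 -119.92  120.  ]
 [ 549.15 -124.35  120.  ]
 [ 523.04  -93.99  120.  ]
 [ 518.3  -151.8   120.  ]
 [ 532.19 -121.38  120.  ]
 [ 547.58 -119.3   120.  ]]
[[479.1  -90.84  70.  ]
 [567.63 -97.76  70.  ]
 [474.54 -88.09  70.  ]
 [569.29 -95.49  70.  ]]
ridge 0.1344227216775212 0.1052695502924325 26.99306463377112 jaw dir -0.07793429898991962 -0.07793402882474157
```

Call:
step_arm(
  deltas=[
    [[0,0.1,0],0],
    [[0,0.107,0],0],
    [[0,0,-0.15],0],
    [[0,0,-0.15],0],
    [[0,0,-0.1],0],
    [[0,0,-0.067],0],
    [[0,0,0],0],
  ],
)

```text
time_s: 11.35
tcp_pos: [519.9, -122.5, 95.3]
ee_rot: [[0.079, 0.997, -0.003], [0.997, -0.079, 0.001], [0.001, -0.003, -1.0]]
contact_force: [-0.8, 0.5, 0.4]
gripper_width: 87.9
grip_force: 0.0
```

Call:
step_arm(
  deltas=[
    [[0.003,0,0],0],
    [[0,0,0],0],
    [[0,0,0],0],
    [[0,0,0],0],
    [[0,0,0],0],
    [[0,0,0],0],
  ],
  jaw=-1,
)

```text
time_s: 12.1
tcp_pos: [521.9, -123.3, 96.5]
ee_rot: [[0.08, 0.997, 0.0], [0.997, -0.08, -0.0], [-0.0, 0.0, -1.0]]
contact_force: [-0.3, -0.6, 1.0]
gripper_width: 30.0
grip_force: 0.0
```

```bash
python3 -c "
from h import *
s=read_state();print(s['gripper_width'],s['grip_force'],s['contact_force'],s['torque'],s['tcp_pos'])"
```

```text
30.023841580494214 0.0 [-0.32434347 -0.55323297  0.99115377] [-0.05325314 -0.07474674 -0.03446665] [ 521.91086399 -123.29251529   96.49916074]
```

Run:
```python
from h import *
s=read_state();print(s['time_s'],s['gripper_width'],s['grip_force'],s['tcp_pos'])
a=shot('side')[:,:,::-1][130:280,220:395]; b=shot('wrist')[:,:,::-1]
s=read_state();print(s['time_s'],s['gripper_width'],s['grip_force'])
o=np.vstack([cv2.resize(a,(466,400),interpolation=3)]); o=np.hstack([o,cv2.resize(b[100:300,200:360],(320,400),interpolation=3)])
cv2.imwrite('pics/g1.png',o)
```

```text
12.1 30.023841580494214 0.0 [ 521.91086399 -123.29251529   96.49916074]
12.2 22.506385635105325 0.0
```

View pics/g1.png

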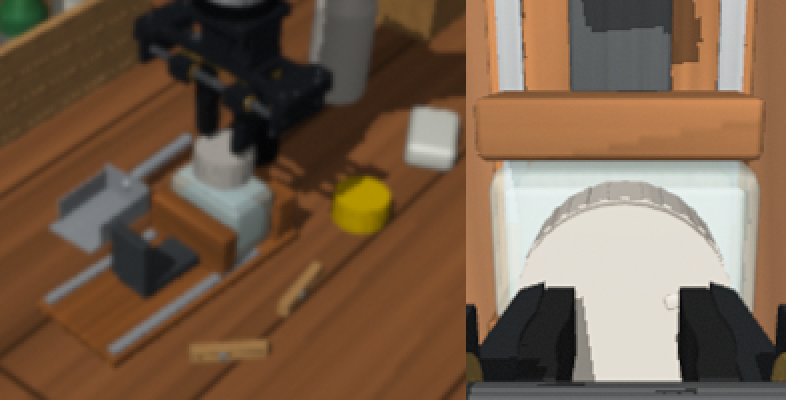

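Run:
```python
from h import *
np.set_printoptions(precision=1,suppress=True)
s=read_state(); t=np.array(s['tcp_pos']); print(t)
P=np.array([[0,9,z] for z in (-8,11,25,40,56)])+t
for x in (-11,11): print(proj('wrist',P+[x,0,0]))
print('lid',proj('wrist',[[520.7,-122.3,120],[523,-93.5,120],[549.6,-124,120],[492,-120,120]]))
print('side',proj('side',[[520.7,-122.3,120],t,t+[-11,0,-8],t+[11,0,-8],t+[-11,0,40],t+[11,0,40]]))
a=cv2.imread('pics/g1.png'); cv2.imwrite('pics/g1s.png',cv2.resize(a[90:210,140:300],(800,600),interpolation=3))
```

```text
[ 521.9 -123.2   96.5]
[[262.7 223.6]
 [260.9 233.8]
 [259.3 242.8]
 [257.2 254.3]
 [254.5 269.4]]
[[297.8 221. ]
 [299.7 230.9]
 [301.4 239.7]
 [303.5 250.9]
 [306.3 265.7]]
lid [[279.2 254.6]
 [279.3 201.8]
 [333.7 253.6]
 [225.1 254.5]]
side [[304.1 185.7]
 [303.4 192.5]
 [306.6 196.6]
 [300.  193.2]
 [307.7 181.9]
 [300.9 178.5]]
```

Run:
```python
from h import *
np.set_printoptions(precision=1,suppress=True)
t=np.array(read_state()['tcp_pos'])
o=[]
for c in('side','scene'):
    a=shot(c)[:,:,::-1]; p=proj(c,[t+[0,0,10]])[0].astype(int); u,v=p-[27,37]
    o.append(cv2.resize(a[v:v+75,u:u+50],(400,600),interpolation=cv2.INTER_CUBIC))
    s=read_state(); w=s['gripper_width']/2
    q=proj(c,[t+[k*w,0,-8] for k in(-1,1)]+[[520.7,-122.3,120],[520.7,-122.3,90]]); print(c,(q-[u,v])*8,w,s['grip_force'])
cv2.imwrite('pics/g2.png',np.hstack(o))
# fingertip in hover picture w2 vs prediction
i=dict(np.load('w2.npz'))
```

```text
side [[239.9 354.8]
 [196.3 331.6]
 [224.5 269.4]
 [219.4 342.3]] 9.11790284167563 0.0
scene [[204.5 321.1]
 [236.3 339.1]
 [216.6 277.7]
 [219.  324.4]] 6.985314520761658 0.0
```

View pics/g2.png

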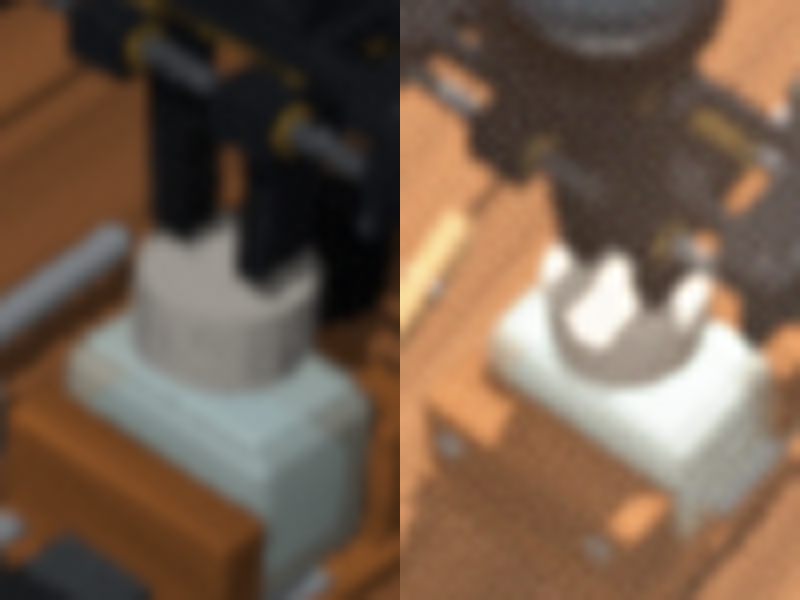

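The pictures show both fingers ending at about the lid's top, z ≈ 120–123, over the lid's centre. They are not beside the lid. So the real tips sit about 30 mm higher than the stated tool frame suggests, which explains the zero grip force. I'll open, then lower in checked steps while watching the force.

Call:
step_arm(
  deltas=[
    [[0,0,0.02],0],
    [[0,0,0.02],0],
    [[0,0,0],0],
    [[0,0,0],0],
    [[0,0,0],0],
    [[0,0,0],0],
    [[0,0,0],0],
    [[0,0,0],0],
    [[0,0,0],0],
  ],
  jaw=1,
)

```text
time_s: 13.42
tcp_pos: [521.9, -123.2, 108.5]
ee_rot: [[0.08, 0.997, -0.0], [0.997, -0.08, 0.0], [0.0, -0.0, -1.0]]
contact_force: [0.1, -0.6, -0.1]
gripper_width: 88.2
grip_force: 0.0
```

Call:
step_arm(
  deltas=[
    [[-0.002,0,-0.04],0],
    [[0,0.002,-0.02],0],
    [[0,0,0],0],
  ],
)

```text
time_s: 13.8
tcp_pos: [520.6, -122.4, 89.6]
ee_rot: [[0.08, 0.997, -0.002], [0.997, -0.08, 0.0], [0.0, -0.002, -1.0]]
contact_force: [-0.2, -0.2, 0.8]
gripper_width: 88.4
grip_force: 0.0
```

Run:
```python
from h import *
np.set_printoptions(precision=2,suppress=True)
s=read_state(); print(s['tcp_pos'],s['gripper_width'])
i=imaging.camera_info('wrist'); a=shot('wrist','w3.png')
g=a.astype(int).max(2)
for r in range(212,270,4): print(r, ''.join('#' if x<45 else '.' for x in g[r,190:370:3]))
t=np.array(s['tcp_pos'])
for z in(-8,11,26,40): print(z,proj('wrist',[t+[x,y,z] for x in(-44,-61) for y in(9,-9)]).ravel())
```

```text
[ 520.64 -122.41   89.62] 88.37748582438503
212 ............................................................
216 ............................................................
220 ............................................................
224 ............................................................
228 ............................................................
232 ............................................................
236 ............................................................
240 ............................................................
244 #...........................................................
248 #...........................................................
252 ##.........................................................#
256 ##.........................................................#
260 ##.........................................................#
264 ##.........................................................#
268 ##.........................................................#
-8 [209.85 227.24 213.67 253.75 183.07 229.24 187.5  255.66]
11 [202.46 237.76 206.85 266.71 172.9  239.94 178.04 268.78]
26 [195.43 247.76 200.41 278.97 163.22 250.12 169.08 281.19]
40 [187.63 258.87 193.28 292.53 152.48 261.42 159.19 294.92]
```

Call:
step_arm(
  deltas=[
    [[0,0,-0.03],0],
    [[0,0,-0.02],0],
    [[0,0,0],0],
  ],
)

```text
time_s: 14.22
tcp_pos: [520.8, -122.6, 74.9]
ee_rot: [[0.08, 0.997, -0.001], [0.997, -0.08, 0.0], [0.0, -0.001, -1.0]]
contact_force: [0.3, -0.6, -0.3]
gripper_width: 88.4
grip_force: 0.0
```

Call:
step_arm(
  deltas=[
    [[0,0,-0.02],0],
    [[0,0,0],0],
  ],
)

```text
time_s: 14.48
tcp_pos: [521.0, -122.7, 69.1]
ee_rot: [[0.08, 0.997, -0.001], [0.997, -0.08, 0.0], [0.0, -0.001, -1.0]]
contact_force: [-0.6, -0.5, -0.0]
gripper_width: 88.5
grip_force: 0.0
```

Call:
step_arm(
  deltas=[
    [[0,0,0],0],
    [[0,0,0],0],
    [[0,0,0],0],
    [[0,0,0],0],
    [[0,0,0],0],
    [[0,0,0],0],
  ],
  jaw=-1,
)

```text
time_s: 15.22
tcp_pos: [521.3, -122.7, 69.6]
ee_rot: [[0.08, 0.997, -0.0], [0.997, -0.08, -0.0], [-0.0, -0.0, -1.0]]
contact_force: [-1.9, 0.3, 2.6]
gripper_width: 57.6
grip_force: 30.0
```

Call:
step_arm(
  deltas=[
    [[0,0,0],0.6],
    [[0,0,0],0.6],
    [[0,0,0],0.6],
    [[0,0,0],0.6],
    [[0,0,0],0.6],
    [[0,0,0],0],
  ],
)

```text
time_s: 15.98
tcp_pos: [521.3, -122.7, 69.6]
ee_rot: [[-0.159, 0.987, -0.0], [0.987, 0.159, -0.0], [-0.0, -0.0, -1.0]]
contact_force: [-1.7, -0.3, 3.1]
gripper_width: 57.9
grip_force: 30.0
```

```bash
python3 -c "
from h import *
s=read_state();print(s['gripper_width'],s['grip_force'],s['contact_force'],s['torque'],s['tcp_pos'],s['q'])"
```

```text
57.93035600819616 30.000341026461683 [-1.69635501 -0.26467122  3.06048385] [-0.01403772  0.15047586  0.05071974] [ 521.30874731 -122.74120102   69.59275321] [ 0.57026959  0.60834356 -0.55113013  1.91399629  0.45681745  0.74570185
 -0.08384295]
```

```bash
cat >> h.py <<'E'
def top(z=120,c=(521,-122.5),R=32,im=None):
    i=imaging.camera_info('wrist'); im=shot('wrist') if im is None else im
    n=4*R; g=np.array([[c[0]-R+x/2,c[1]+R-y/2,z] for y in range(n) for x in range(n)])
    m=proj('wrist',g,i).astype(np.float32).reshape(n,n,2)
    return cv2.remap(im,m[:,:,0],m[:,:,1],cv2.INTER_LINEAR).max(2)
E
python3 - <<'E'
from h import *
a=top().astype(np.float32); cv2.imwrite('pics/t1.png',a)
b=cv2.resize(a,(64,42),interpolation=cv2.INTER_AREA)
L=cv2.medianBlur(b.astype(np.uint8),5).astype(int)
for r in range(2,40): print(''.join(' ' if v<60 else ('-' if v<l-7 else '+' if v>l+5 else '.') for v,l in zip(b[r],L[r])))
s=read_state(); print(s['torque'],s['contact_force'])
E
```

```text
-............-...--.++.................--.+.---.................
...........---..++--........................-----............+..
..........----..-.............................-.--.++....+++++..
.........---++-.................................---.+...++++....
........---......................................---..-.....    
.......--.-........................................---          
.......-.-...........................................--         
......---.............................................+.        
.+....--................................................        
.++++.-..................................................       
..-----.................................................+.      
    -.....................................................      
    .+.............................................-...+.++     
    ..............................................+++++.-.+     
   .........................................-.+++++...---.+.    
   ......................................-.+++....----....+.    
   ......................................--..-----.........+
[... 860 characters left out ...]
+++..................................................+
++++..++....................................------...........+++
..................................--------....++++++--........++
.........................-------...........+++++++.- ...........
...............--------...................++++++..-- .+.........
......--------....+..++++++++.............+......... +++...-....
.----............++++.+++++++..+...+.....------...+.            
  ++..++.........+++++........+++++++.---------++++             
[0.01886266 0.18005014 0.06881362] [-0.87867742  0.05024635  3.5590542 ][ WARN:0@1.054] global loadsave.cpp:1063 imwrite_ Unsupported depth image for selected encoder is fallbacked to CV_8U.
```

The ridge turned with the gripper, from 0.13 to about 0.37 in world angle, so the lid angle is now about 0.43. I'll keep turning.

Call:
step_arm(
  deltas=[
    [[0,0,0],0.6],
    [[0,0,0],0.6],
    [[0,0,0],0.6],
    [[0,0,0],0.6],
    [[0,0,0],0.6],
    [[0,0,0],0.6],
    [[0,0,0],0.6],
    [[0,0,0],0.6],
  ],
)

```text
time_s: 17.02
tcp_pos: [521.6, -122.7, 70.0]
ee_rot: [[-0.518, 0.856, 0.0], [0.856, 0.518, -0.0], [-0.001, 0.0, -1.0]]
contact_force: [-2.1, -0.8, 8.8]
gripper_width: 57.7
grip_force: 30.0
```

Call:
step_arm(
  deltas=[
    [[0,0,0],0.6],
    [[0,0,0],0.6],
    [[0,0,0],0.6],
    [[0,0,0],0],
  ],
)

```text
time_s: 17.52
tcp_pos: [522.6, -122.8, 71.6]
ee_rot: [[-0.635, 0.773, 0.002], [0.773, 0.635, -0.001], [-0.002, 0.001, -1.0]]
contact_force: [-5.5, -0.0, 21.5]
gripper_width: 58.1
grip_force: 30.0
```

Run:
```python
from h import *
a=top().astype(np.float32)
b=cv2.resize(a,(64,42),interpolation=cv2.INTER_AREA)
L=cv2.medianBlur(b.astype(np.uint8),5).astype(int)
for r in range(0,30): print(''.join(' ' if v<60 else ('-' if v<l-7 else '+' if v>l+5 else '.') for v,l in zip(b[r],L[r])))
# jar shoulder plane z=82 edges
a=top(82,(521,-95),62); print(a.shape)
b=cv2.resize(a,(100,50),interpolation=cv2.INTER_AREA)
for r in range(0,50,2): print(''.join(' .:-=+*#%@'[min(9,int(v)//26)] for v in b[r]))
s=read_state(); print(s['torque'],s['contact_force'])
```

```text
.............+++++--....--...---.--.++....+++                   
...................---.++...++..--.-----++-                     
...............-.......+.............------                     
................-.++..-....................-++                  
................++-...........................-.                
......--.....++.-..............................+..              
......-.......-..................................+++            
.......-..++--..................................-.++-.          
.......--++-...................................-.++++..         
..-....-.....................................--.++++.....       
..-...++-...................................-.+++..+......     +
......+-.....................................+.+++......++.   ..
..--...-..................................-.++--++......+++-..+.
..--.+-..................................-.+............+--.....
..--+..................................-.+++.-.........---......
..--+-+................................---..-.........--....+...
..---....................................--+........--....+.
[... 2761 characters left out ...]
++=-::-----------=
*********===+****#%%%%%%%%%%++++#%%%%%%%%%%%%%%%%%%%%%%%%%%%%%%%%%%%%####++++++=--:-----------===---
********+++++****#%%%%%%%%%%*=+*%%%%%%%%%%%%%%%%%%%%%%%%%%%%%%%%%%%%%%%%%+==-:-----------===--------
*******+=+++=****#%%%%%%%%%%%**#%%%%%%%%%%%%%%%%%%%%%%%%%%%%%%%%%%%%%%*=::----------===-------------
*******+*****=====++++*****+-.-#%%%%%%%%%%%%%%%%%%%%%%%%%%%%%%%%%*=-:----------===-------------+*=--
******++*******++*+==-:........:#%%%%%%%%%%%%%%%%%%%%%%%%%%%#=-:----------===-------------=+****+=--
******+************+.............=%%%%%%%%%%%%%%%%%%%%%#+-:-----------==-------------==+++******=---
[-0.08991917  1.1035843   0.0757863 ] [-5.5687834  -0.26124852 20.73491427]
```

The gripper was pushed up about 2 mm with an upward force, and the lid angle is about 0.96, past the 0.85 release. The jar is still square. Stop turning and lift.

Call:
step_arm(
  deltas=[
    [[0,0,0.01],0],
    [[0,0,0.015],0],
    [[0,0,0.02],0],
    [[0,0,0],0],
  ],
)

```text
time_s: 18.12
tcp_pos: [521.7, -122.7, 83.3]
ee_rot: [[-0.635, 0.773, 0.001], [0.773, 0.635, -0.0], [-0.001, 0.001, -1.0]]
contact_force: [-0.3, 0.0, -0.2]
gripper_width: 57.7
grip_force: 30.0
```

Call:
step_arm(
  deltas=[
    [[0,0,0.025],0],
    [[0,0,0.03],0],
    [[0,0,0.03],0],
    [[0,0,0.03],0],
    [[0,0,0.015],0],
    [[0,0,0],0],
    [[0,0,0],0],
  ],
)

```text
time_s: 19.0
tcp_pos: [521.1, -122.7, 121.8]
ee_rot: [[-0.635, 0.773, -0.0], [0.773, 0.635, 0.0], [0.0, -0.0, -1.0]]
contact_force: [-0.2, 0.1, -0.5]
gripper_width: 57.8
grip_force: 30.0
```

Run:
```python
from h import *
o=[]
s=read_state(); print(s['tcp_pos'],s['gripper_width'],s['grip_force'],s['contact_force'])
for c in('side','scene'):
    a=shot(c)[:,:,::-1]; u,v=proj(c,[[521,-115,90]])[0].astype(int)-[35,52]
    o.append(cv2.resize(a[v:v+105,u:u+70],(400,600),interpolation=cv2.INTER_CUBIC))
cv2.imwrite('pics/end.png',np.hstack(o))
```

```text
[ 521.0929662  -122.68684737  121.75271371] 57.836898138078254 29.99993221310433 [-0.24128468  0.06345282 -0.50430634]
```

View pics/end.png

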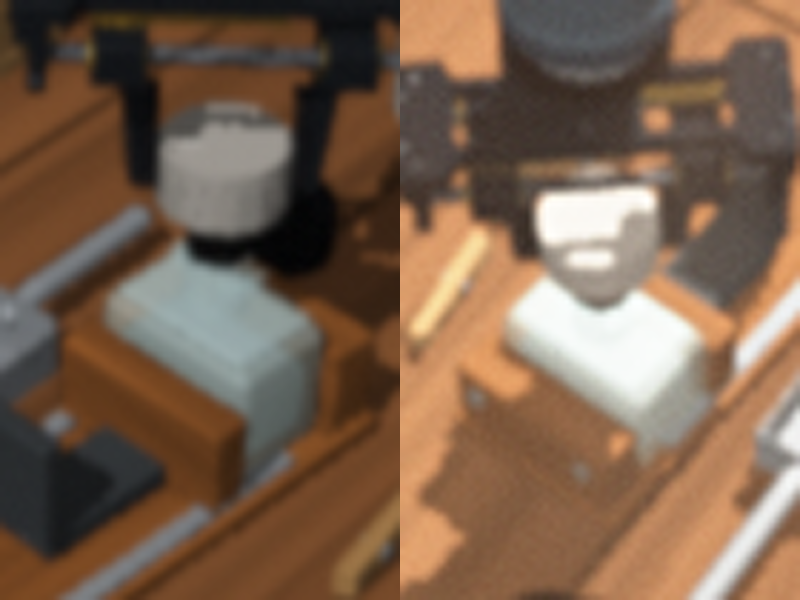

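The lid is held level about 50 mm up, with its lower edge about 30 mm above the mouth (side crop (225,175)). The jar stands square in the shut clamp, so I'm handing in.

```bash
python3 -c "
from h import *
print(order.job_done())"
```

```text
the job is handed in; nothing more can be done
None
```

The jar is pinched square in the shut clamp, and the lid is off and held level about 30 mm above the open mouth; the job was handed in at about 19 s, and no verdict came back.

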